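# Draw out a knobless battery tray with locking pliers

### The arm

A 6-joint arm with a two-finger parallel gripper is mounted at the origin on the work surface. World frame = base frame: x ahead of the robot, y to its left, z up, the work surface at z = 0. Lengths are in m, angles in rad, forces in N, time in s.
With the tool pointing down it reaches from about 0.3 to 0.825 m from the base axis. Payload 5.4 kg.
Tool frame: the origin (TCP) lies on the centre line of the jaws, within the pads' length; the fingertips stand 17 mm ahead of it and the grasp point (between the pads) lies 2 mm behind it; z points along the fingers, y is the line along which they close (so a half turn about z gives the same grasp; the last joint's range is limited). The gripper opens to 92 mm and grips with 3 to 60 N. Pads are 20 mm wide; open, the fingers measure 128 mm over their backs; the gripper's body (75 mm by 189 mm) begins 69 mm behind the grasp point.
Start: joints at [-1.416, 0.158, 1.597, -0, 1.386, -0.21], TCP at [0.205, -0.537, 0.232] pointing down, gripper open.
Joint ranges: [-2.91, 2.91], [-0.94, 2.29], [0.18, 2.7], [-1.29, 4.43], [0.17, 2.64], [-3, 3]. Speed limits (rad/s): [2.57, 2.57, 3.14, 3.14, 3.14, 3.14].

### API

Orientations are given as a unit quaternion [w, x, y, z].
In Python, from cell import ctrl, camera, telemetry gives the robot as it stands. The module is installed in compiled form; this text tells all that it offers. Calls block until the motion is done:
- ctrl.goto(position, orientation): joint-space move of the TCP to a pose.
- ctrl.move_straight(position, rot=None, rate=0.15, f_stop=None): straight line of the TCP; rot=None keeps the orientation; rate is the mean speed in m/s. With f_stop (N) it stops when the force on the tool has changed by that much, and returns True; else False.
- ctrl.goto_joints(angles): joint-space move.
- ctrl.move_gripper(opening, grasp_force=None): opening from 0.0 (shut) to 1.0 (fully open); grasp_force is the grip in N (None keeps the last); returns when the fingers have stopped.
- ctrl.wait(seconds).
- ctrl.solve_ik(position, orientation): joint angles nearest the present ones, or None.
- camera(name): name is "scene" or "top" or "wrist"; returns a dict with "color" (480x640x3 uint8, red, green, blue), "K" (3x3 intrinsics, pixels), "world_from_camera" (4x4, takes a point from camera to world coordinates); the wrist camera has in their place "tool_from_camera" (4x4, takes a point from camera to tool coordinates, whose origin is the TCP and whose axes are the flange's). Camera axes: x right, y up, looking along -z (the intrinsics and any distortion apply to the point x, -y, -z); pixel columns grow to the right and rows downward; lengths in m; the calibration is good to about 2 mm. A picture is of the moment at which its call begins: read the wrist's pose just before it. There is no depth.
A pose or a line that the arm cannot do raises ctrl.IKError and nothing moves.
- ctrl.sign_off(): hands the job in; it is judged then, once.
Readings, each from a call of its own:
- telemetry.get_time_s(): time.
- telemetry.get_joints(): joint angles.
- telemetry.get_qd(): joint speeds.
- telemetry.get_effort(): joint torques, N m.
- telemetry.get_position(): TCP position.
- telemetry.get_ee_rot(): TCP orientation.
- telemetry.get_force(): force on the tool from outside, world axes, zero at the start.
- telemetry.get_moment(): the same for the moment, N m.
- telemetry.get_width(): opening from 0.0 (shut) to 1.0 (fully open).
- telemetry.get_finger_force(): force on a finger pad.
Only numpy, scipy, OpenCV 4.12 (cv2) and the standard library are available. Lean on these libraries where they do the work, as an engineer would, in place of code of your own. Each camera call takes 0.05 s, during which the arm holds its last target. There are 200 camera calls.

### The job

The knob has come off the battery tray at the foot of the clear acrylic organiser, leaving only its bare steel screw. Bring the locking pliers up until their noses meet the tray front with the screw between the jaws, squeeze the handles until they snap over centre, and draw the tray fully out to its stop; then flick the pliers' release lever so that they spring open, and slide them back clear of the screw, leaving them lying flat and open on the nightstand. The organiser stands loose: touch it with nothing but the pliers, feel your way and keep your forces small so that it is neither shoved nor dragged, squeeze the pliers no harder than a firm hand, and disturb nothing else.

Things in the scene. Friction and masses are not known exactly. Their poses are not given: they have to be found in the camera images.
- fixed_grip (a point): Locking pliers, 185 mm long, lying flat and open, all of it 0 to 25 mm above the surface. This point: middle of the straight fixed handle (14 wide, 25 high, 77 long), 12.5 mm up; +x along it to the jaws, +y out of it away from the moving handle, z up. In this frame the jaw mouth lies at x +104, y -12 mm; a knob ends the handle at x -58 mm.
- moving_grip (a point): Centre of the moving handle (11 wide, 25 high) opposite fixed_grip, where to squeeze: 54 mm from it when open (66 mm over both, splayed 20 degrees, wider to the tail), 37 mm when locked (parallel, 50 mm over both). A spring keeps it open: under 8 N a side it stays open; 14 to 18 N a side takes it over centre onto the screw, where it stays locked. Never more than 30 N a side.
- jaw_mouth (a point): Middle of the open jaws' mouth, level with the tips of the noses, 12.5 mm above the surface; +x out of the mouth, along the pliers. Open, the rubber-faced jaws stand 10 mm apart at the front (17 mm at the flared noses); the jaws are 15 mm high.
- lever_tail (a point): Tail of the release lever, a steel strip 5 mm thick, 14 mm high along the inner side of the moving handle's tail, 12.5 mm up, beyond the fixed handle's knob so that a finger can stand inside it. Pressed towards the moving handle (11 to 14 N, about 13 mm) it frees the locked pliers, whose moving handle springs outward as soon as nothing holds it.
- handle_tail (a point): Centre of the moving handle's tail (10 mm wide, 25 mm high) behind lever_tail, 19 mm from it when the lever is at rest (26 mm over both outer sides): lever and tail can be pinched together here from above. +x along the moving handle towards the jaws when locked.
- plier_link (a joint): Toggle link inside the pliers, its angle to the moving handle, rad: 0 when the pliers are fully open, 0.53 at dead centre, 0.655 locked against its stop past dead centre.
- release_lever (a joint): Release lever, rad: 0 at rest, grows as its tail is pressed towards the moving handle, 0.27 at the end.
- stub_tip (a point): Free end of the bare steel screw left on the tray front: 6 mm in diameter, standing out 18 mm, level, 13.5 mm above the surface; +x points along the screw into the organiser, which is the line along which the tray slides.
- stub_root (a point): Foot of the same screw, in the plane of the tray's clear acrylic front (234 mm wide, 25 mm high); axes as stub_tip.
- tray (a joint): How far the tray is drawn out, m: 0 to 6 mm at the start, grows as it comes out to a firm end stop. It drags with 2 to 3 N.
- organiser: Clear acrylic organiser with things in it, 165 deep x 236 wide x 105 mm high, about 1.5 kg, standing loose on four feet: it slides at about 8 N. Origin at the foot of its front face, centre; +x to its back.
- pliers: The pliers as a whole: origin under the jaw pivot, at the surface; axes as fixed_grip, which lies at x -56, y +16 mm. 0.3 kg.
- hearing_case: bystander: closed blue plastic hearing aid case, 50 x 78 x 32 mm
- dish: bystander: white ceramic dish, 104 mm across, 26 mm high
- mirror: bystander: round 80 mm compact mirror, its lid standing open to about 90 mm
- spectacle_case: bystander: grey spectacle case, 62 x 160 x 38 mm
- book: bystander: paperback lying flat, 110 x 180 x 22 mm
- tumbler: bystander: clear glass tumbler, 68 mm across, 95 mm high
Not all that is in view belongs to the job. What is shaped like the pliers but orange is not meant.

How it is judged:
On the way, in this order (a step that is already met when the one before it is completed fails the run):
1. the pliers are locked past dead centre on the screw, noses within about 7 mm of the tray front (value of joint plier_link above 0.6 rad and contact force between pliers and organiser above 15 N and horizontal distance between jaw_mouth and stub_root below 0.007 m), for 0.2 s.
2. the tray is drawn out to within 7 mm of its stop by the pliers, still locked on the screw (all of step 1 and value of joint tray above 0.058 m), for 0.1 s.
3. the release lever is pressed and the handle springs back from its lock (value of joint release_lever above 0.1 rad and value of joint plier_link below 0.525 rad), for 0.05 s.
At the end, for the whole second after the job is handed in: Tray still out to within 7 mm of its stop; pliers unlocked, open, flat and still on the nightstand, touching neither tray nor screw, jaw mouth 30 mm or more from the tray front; organiser upright within 10 mm of its start, nothing else moved more than 15 mm (value of joint tray above 0.058 m and value of joint plier_link below 0.1 rad and horizontal distance between jaw_mouth and stub_root above 0.03 m and contact force between pliers and organiser below 0.1 N and height (world z) of pliers between -0.008 and 0.008 m and angle between pliers's own z axis and vertical below 0.1 rad and linear speed of pliers below 0.01 m/s and angle between organiser's own z axis and vertical below 0.05 rad).
It fails at once if the organiser is shoved or dragged more than 10 mm (distance of organiser from where it was at the start of the episode above 0.01 m).
It fails at once if the pliers are rammed or wrenched against the tray with more than 90 N in all (a proper lock alone makes about 30 N) (contact force between pliers and organiser above 90 N).
It fails at once if the pliers are squeezed harder than a firm hand, more than about 35 N on each side (contact force between the fingers and pliers above 70 N).
It fails at once if the gripper or arm touches the organiser, its tray or the screw (contact force between any of the fingers, the arm and organiser above 1 N).
It fails at once if a bystander is moved more than 15 mm (distance of any of hearing_case, dish, mirror, spectacle_case, book, tumbler from where it was at the start of the episode above 0.015 m).
It also fails if it takes over 72 s, if anything falls off the work surface, if the arm or the gripper's body presses on something with over 40 N, if the wrist force passes 120 N, or if a joint passes its speed limit or range.

## Working session

There is one attempt and no reset: what is moved stays moved. The work goes in short steps, each a Python script; the robot and the scene stay as the last script left them, time stands still between calls to the robot, and variables do not carry over. Pictures are saved under pics/ and viewed, at most 10 in all, crops included, and the job is handed in when it is done.

```bash
mkdir -p pics; ls; python3 - <<'E'
from cell import ctrl,camera,telemetry
import cv2,numpy as np
for n in("top","scene"):
    c=camera(n);cv2.imwrite(f"pics/{n}0.png",c["color"][:,:,::-1]);print(n,c["K"].round(1).tolist(),c["world_from_camera"].round(4).tolist(),[k for k in c])
c=camera("wrist");print(c["K"].round(1).tolist(),c["tool_from_camera"].round(4).tolist(),[k for k in c])
print(telemetry.get_time_s(),telemetry.get_ee_rot())
E
```

```text
pics
top [[613.6, 0.0, 318.7], [0.0, 613.6, 242.4], [0.0, 0.0, 1.0]] [[0.0164, 0.9765, -0.2149, 0.1203], [-0.9999, 0.0168, -0.0, 0.0001], [0.0036, 0.2149, 0.9766, 1.686], [0.0, 0.0, 0.0, 1.0]] ['color', 'K', 'world_from_camera']
scene [[562.8, 0.0, 328.2], [0.0, 562.8, 245.2], [0.0, 0.0, 1.0]] [[-0.1391, -0.8363, 0.5303, 1.2572], [0.9903, -0.1146, 0.0791, 0.115], [-0.0054, 0.5362, 0.8441, 1.2793], [0.0, 0.0, 0.0, 1.0]] ['color', 'K', 'world_from_camera']
[[381.8, 0.0, 317.0], [0.0, 381.8, 238.2], [0.0, 0.0, 1.0]] [[-0.0016, 0.9651, 0.2619, 0.0724], [1.0, 0.0019, -0.0009, -0.0011], [-0.0014, 0.2619, -0.9651, -0.1533], [0.0, 0.0, 0.0, 1.0]] ['color', 'K', 'tool_from_camera']
0.15 [-7.12432055e-04  9.83411226e-01  1.81388677e-01  5.03341613e-06]
```

View pics/top0.png

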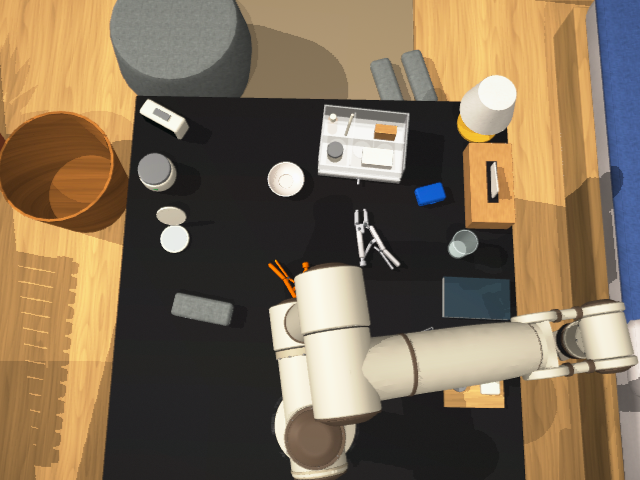

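View pics/scene0.png

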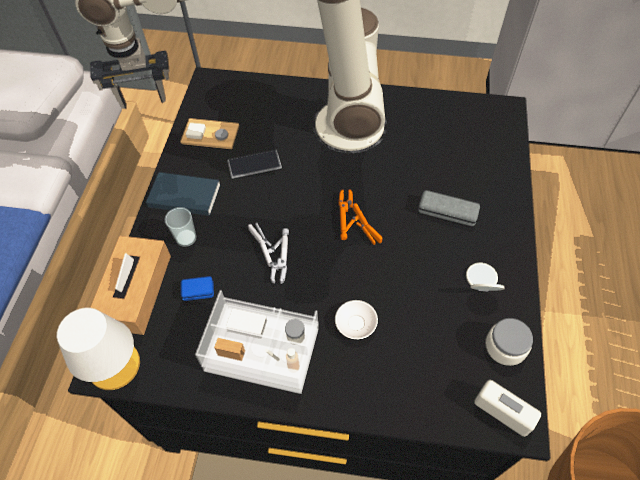

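The candidates for the pliers are the steel pair in the top view (jaws 361,212; tails 362,265 and 397,267) and the orange decoy (285,275). I choose the steel pair. The screw is at about (358,181) on the organiser front. Next I take a closer look with the wrist camera.

```bash
cat > h.py <<'E'
from cell import ctrl,camera,telemetry as T
import cv2,numpy as np
from scipy.spatial.transform import Rotation as R
def quat(yaw):
    m=np.array([[np.cos(yaw),np.sin(yaw),0],[np.sin(yaw),-np.cos(yaw),0],[0,0,-1.]]); q=R.from_matrix(m).as_quat(); return [q[3],q[0],q[1],q[2]]
def tool():
    M=np.eye(4); q=T.get_ee_rot(); M[:3,:3]=R.from_quat([q[1],q[2],q[3],q[0]]).as_matrix(); M[:3,3]=T.get_position(); return M
def shot(name,save):
    M=tool() if name=="wrist" else None
    c=camera(name); c["W"]=c["world_from_camera"] if M is None else M@c["tool_from_camera"]
    cv2.imwrite(f"pics/{save}.png",c["color"][:,:,::-1]); np.savez(f"pics/{save}.npz",K=c["K"],W=c["W"]); return c
def ray(c,uv,z):
    K,W=c["K"],c["W"]; d=W[:3,:3]@np.array([(uv[0]-K[0,2])/K[0,0],-(uv[1]-K[1,2])/K[1,1],-1]); o=W[:3,3]
    return (o+d*(z-o[2])/d[2])
def proj(c,p):
    q=np.linalg.inv(c["W"])@np.append(p,1); return c["K"][:2,:2].diagonal()*np.array([q[0],-q[1]])/-q[2]+c["K"][:2,2]
E
python3 - <<'E'
from h import *
c=shot("top","top1")
for n,uv,z in [("mouth",(361,210),.012),("fixtail",(362,265),.012),("movtail",(397,267),.012),("screw",(358,183),.0135),("blue",(430,194),.03),("orgL",(319,176),.01),("orgR",(403,182),.01),("tumbler",(462,243),.05),("dish",(286,180),.02)]:
    print(n,ray(c,uv,z).round(3))
m=ray(c,(365,225),.012)
# camera looks at tcp side; aim optical axis at m
h=.42
q=quat(0); M=np.eye(4)
from cell import ctrl
tc=camera("wrist")["tool_from_camera"]
Rm=np.array([[1,0,0],[0,-1,0],[0,0,-1.]])
o=Rm@tc[:3,3]; d=Rm@-tc[:3,2]
s=.40
p=m-d*s-o; print(p, ctrl.solve_ik(p,q))
ctrl.goto(p,q); shot("wrist","w1"); print(T.get_position(),T.get_time_s())
E
```

```text
mouth [ 0.585 -0.118  0.012]
fixtail [ 0.427 -0.121  0.012]
movtail [ 0.423 -0.218  0.012]
screw [ 0.664 -0.109  0.014]
blue [ 0.63  -0.311  0.03 ]
orgL [0.684 0.002 0.01 ]
orgR [ 0.67  -0.238  0.01 ]
tumbler [ 0.485 -0.391  0.05 ]
dish [0.667 0.096 0.02 ]
[ 0.57348658 -0.12991802  0.24469701] [-4.28125665e-01  1.83069008e-01  1.54311139e+00 -4.44089210e-16
  1.41541225e+00  1.14267066e+00]
[ 0.57326885 -0.13083478  0.2446524 ] 2.2833
```

View pics/w1.png

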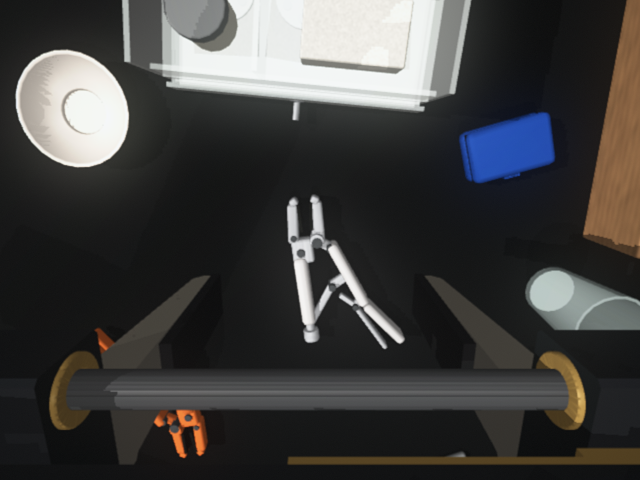

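The steel pliers have their noses at (293,201) and (315,199). The fixed handle's knob is at (311,336), the moving handle's tail at (402,340), and the lever tail at (385,346). The screw runs from (296,119) to (297,102), and the orange decoy is at (185,430). I check the choice in one close crop.

```bash
python3 - <<'E'
import cv2
i=cv2.imread("pics/w1.png")[92:352,270:420]
cv2.imwrite("pics/w1c.png",cv2.resize(i,None,fx=2.3,fy=2.3,interpolation=cv2.INTER_CUBIC))
E
```

```text
(no output)
```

View pics/w1c.png

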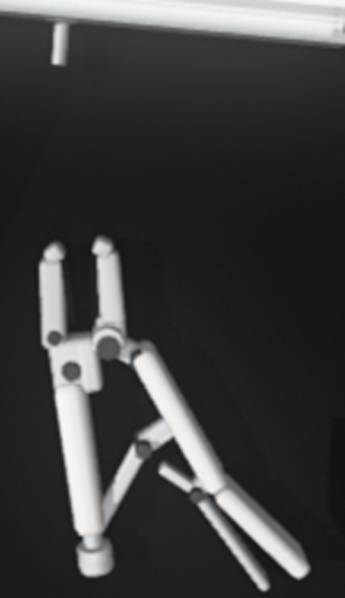

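```bash
python3 - <<'E'
from h import *
z=np.load("pics/w1.npz");c={k:z[k] for k in z}
f=lambda x,y:(x/2.3+270,y/2.3+92)
P={}
for n,uv,h in [("hF",f(70,390),.02),("hR",f(90,528),.02),("noseL",f(54,245),.018),("noseR",f(102,240),.018),("knob",f(95,565),.02),("mtail",f(300,568),.018),("ltail",f(265,583),.0165),("tip",f(59,65),.0135),("root",f(62,25),.0135),("case",(508,148),.03)]:
    P[n]=ray(c,uv,h); print(n,P[n].round(4))
ang=lambda a,b:np.degrees(np.arctan2(*(P[b]-P[a])[1::-1]))
print("handle yaw",ang("hR","hF"),"screw",ang("tip","root"),"len h",np.linalg.norm(P["hF"]-P["hR"]),"noses",np.linalg.norm(P["noseL"]-P["noseR"]),"screw",np.linalg.norm(P["tip"]-P["root"]))
# tray edge
g=cv2.cvtColor(cv2.imread("pics/w1.png"),cv2.COLOR_BGR2GRAY).astype(int)
pts=[]
for u in list(range(180,285,5))+list(range(310,410,5)):
    col=g[60:140,u]; d=np.diff(col); v=60+np.where(d<-25)[0].max() if (d<-25).any() else None
    if v: pts.append(ray(c,(u,v+.5),.002)[:2])
pts=np.array(pts);l=cv2.fitLine(pts.astype(np.float32),cv2.DIST_HUBER,0,1e-4,1e-4).ravel();print("edge",l,np.degrees(np.arctan2(l[1],l[0])), np.abs((pts-l[2:])@[-l[1],l[0]]).max())
hm=(P["hF"]+P["hR"])/2; print("grip",hm,"mouth",(P["noseL"]+P["noseR"])/2)
E
```

```text
hF [ 0.5177 -0.1133  0.02  ]
hR [ 0.4488 -0.1218  0.02  ]
noseL [ 0.5837 -0.1071  0.018 ]
noseR [ 0.5858 -0.1281  0.018 ]
knob [ 0.4292 -0.124   0.02  ]
mtail [ 0.4261 -0.223   0.018 ]
ltail [ 0.4172 -0.2067  0.0165]
tip [ 0.6588 -0.1104  0.0135]
root [ 0.6747 -0.1119  0.0135]
case [ 0.6328 -0.3102  0.03  ]
handle yaw 7.043734395110826 screw -5.465179598026139 len h 0.06945362029195547 noses 0.021042529832294803 screw 0.0158931224250017
edge [ 0.09405763  0.9955667   0.67852014 -0.11471558] 84.60291 0.0017000745903811587
grip [ 0.48326527 -0.11752458  0.02      ] mouth [ 0.5847353  -0.11759826  0.018     ]
```

Every check agrees: the handle yaw is +6.6° and the screw yaw −5.4°. The measured sizes are close to those given: nose spacing 21 mm, handle 69 mm against 77, and screw 15.9 mm against 18. Next comes a light grasp across both handles.

```bash
python3 - <<'E'
from h import *
y=np.radians(6.6); p=np.array([.4858,-.1433]); q=quat(y)
ctrl.goto([*p,.10],q); ctrl.move_gripper(1.0)
print("hit",ctrl.move_straight([*p,.021],rate=.06,f_stop=6))
print(T.get_position(),T.get_force())
ctrl.move_gripper(0.0,grasp_force=5); ctrl.wait(.3)
print("w",T.get_width()*92,T.get_finger_force(),T.get_force(),T.get_time_s())
shot("wrist","w2")
E
```

```text
hit False
[ 0.48617684 -0.14350806  0.02144824] [ 0.17556569 -0.38882389  0.09987787]
w 70.4501669067163 4.6872952580451965 [-0.54660587 -3.04693133  2.75133064] 5.4333
```

View pics/w2.png

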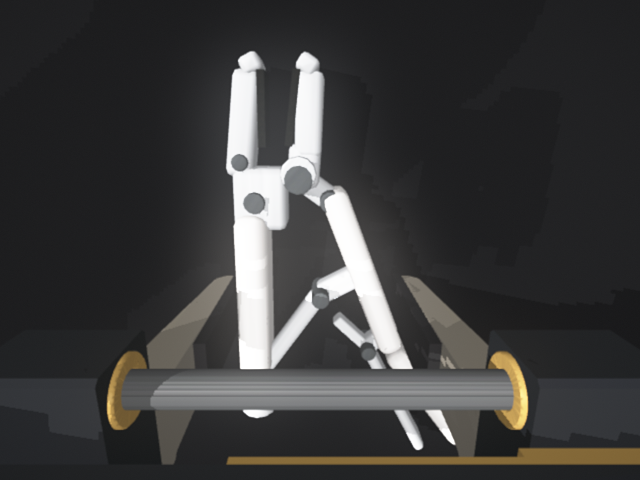

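The pliers are held. The noses are at (250,56) and (308,56), and the fixed handle's axis runs from (253,225) to (256,360). I compute the mouth pose and move to a standoff in line with the screw.

```bash
cat >> h.py <<'E'
def load(n):
    z=np.load(f"pics/{n}.npz"); return {k:z[k] for k in z}
SY=np.radians(-5.4); ROOT=np.array([.6755,-.1119]); AX=np.array([np.cos(SY),np.sin(SY)])
rot2=lambda a:np.array([[np.cos(a),-np.sin(a)],[np.sin(a),np.cos(a)]])
E
python3 - <<'E'
from h import *
c=load("w2")
a,b=ray(c,(250,56),.019),ray(c,(308,56),.019); h1,h2=ray(c,(253,225),.022),ray(c,(256,360),.022)
print(a,b,np.linalg.norm(a-b),h1,h2)
y1=np.arctan2(*(h1-h2)[1::-1]); y2=np.arctan2((b-a)[0],-(b-a)[1]); print("yaw handle,noses",np.degrees([y1,y2]))
m=((a+b)/2)[:2]; t=T.get_position()[:2]
print("mouth-tcp in tool", rot2(-np.radians(6.6))@(m-t))
E
```

```text
[ 0.58289367 -0.10662963  0.019     ] [ 0.5853611  -0.12815972  0.019     ] 0.02167101654664997 [ 0.51905784 -0.11270426  0.022     ] [ 0.45655276 -0.11844441  0.022     ]
yaw handle,noses [5.24703834 6.53778968]
mouth-tcp in tool [0.10055127 0.01472464]
```

```bash
python3 - <<'E'
from h import *
off=np.array([.102,.0142]); m=ROOT-.034*AX; t=m-rot2(SY)@off
print(t, ctrl.move_straight([*t,.0215],rot=quat(SY),rate=.04))
ctrl.wait(.2); print(T.get_position(),T.get_force(),T.get_width()*92,T.get_finger_force(),T.get_time_s())
shot("wrist","w3")
E
```

```text
[ 0.53876723 -0.11323825] False
[ 0.53877155 -0.11326771  0.02153915] [-0.08912585  0.94101717 -2.68211761] 70.03101745091261 4.910776074975729 7.3583
```

View pics/w3.png

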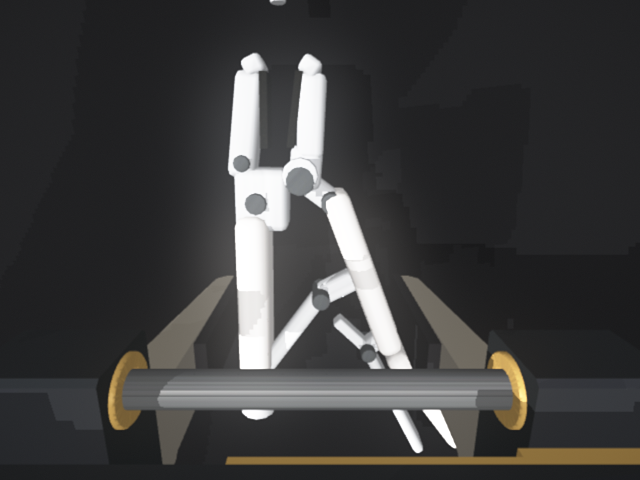

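The noses are at (253,57) and (311,58), and the screw tip is at about (278,3). I correct the lateral offset and then insert.

```bash
python3 - <<'E'
from h import *
c=load("w3"); t=T.get_position()[:2]
m=ray(c,(282,57),.018)[:2]; s=ray(c,(278,3),.0135)[:2]
print(m,s,"rel in screw frame",rot2(-SY)@(s-m)); lat=(rot2(-SY)@(s-m))[1]
g=cv2.cvtColor(cv2.imread("pics/w3.png"),cv2.COLOR_BGR2GRAY); print([np.where(g[r,240:320]>110)[0][[0,-1]]+240 for r in (0,1,2,3) if (g[r,240:320]>110).any()])
fwd=.018+.010
tt=t+rot2(SY)@[0,lat]; ctrl.move_straight([*tt,.0215],rate=.03)
tt=tt+fwd*AX; print("stop",ctrl.move_straight([*tt,.0215],rate=.02,f_stop=2.5))
ctrl.wait(.2);print(T.get_position(),T.get_force(),T.get_time_s()); shot("wrist","w4")
E
```

```text
[ 0.63992806 -0.10934879] [ 0.65939472 -0.10978947] rel in screw frame [0.01942173 0.00139325]
[array([270, 285]), array([270, 284]), array([270, 284]), array([273, 282])]
stop False
[ 0.56682044 -0.11449442  0.02155975] [-0.62682265 -0.05384844 -1.68845592] 9.4083
```

View pics/w4.png

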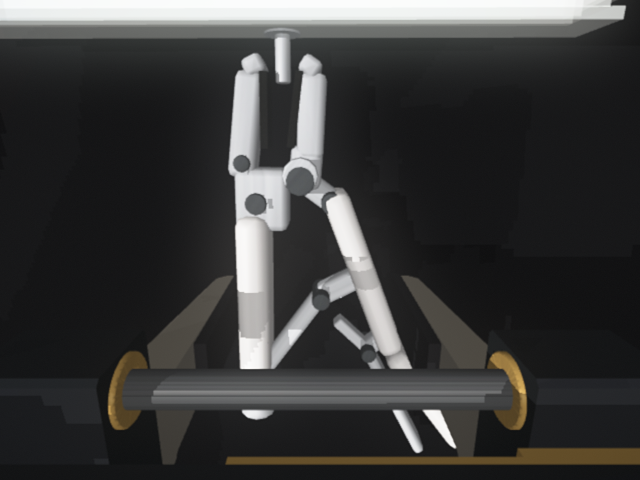

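The screw (283, 34–82) is centred between the noses, with about 8 mm left to go. I advance until they touch.

```bash
python3 - <<'E'
from h import *
t=T.get_position()[:2]; f0=T.get_force()
s=ctrl.move_straight([*(t+.013*AX),.0215],rate=.012,f_stop=2.0)
t2=T.get_position()[:2]; print("stop",s,"adv",(t2-t)@AX,f0,T.get_force(),T.get_time_s()); shot("wrist","w5")
g=cv2.cvtColor(cv2.imread("pics/w5.png"),cv2.COLOR_BGR2GRAY); print(g[20:80:2,283].tolist(), g[25:75:2,252].tolist())
E
```

```text
stop True adv 0.007455679481600421 [ 0.15503289  0.18205121 -1.5788892 ] [0.74964455 0.00415455 2.90899499] 10.1667
[249, 250, 250, 250, 250, 240, 240, 240, 238, 230, 236, 183, 124, 106, 135, 161, 115, 205, 206, 206, 206, 206, 206, 205, 206, 205, 205, 205, 205, 206] [250, 250, 249, 239, 239, 239, 233, 232, 227, 152, 113, 105, 106, 105, 178, 208, 213, 213, 209, 206, 203, 200, 189, 162, 164]
```

View pics/w5.png

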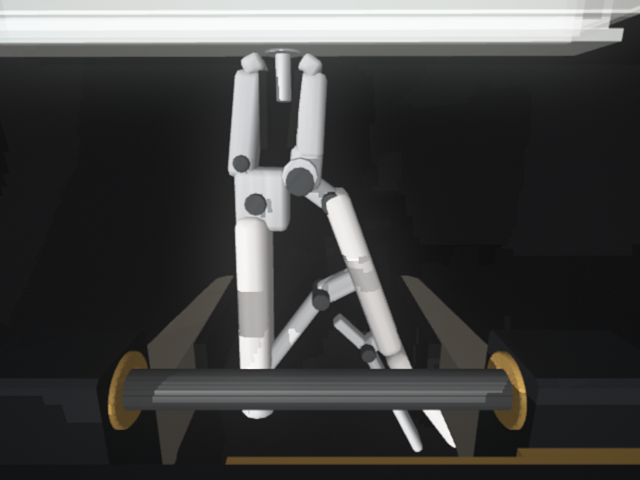

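The noses are at the tray front, and the screw (283, 52–100) is centred. I squeeze in small steps and shift the TCP toward +y as I go, so the fixed jaw doesn't get pulled sideways.

```bash
cat > sq.py <<'E'
from h import *
import sys
f0=np.array(T.get_force()); L=rot2(SY)@[0,1.]; p=T.get_position(); w0=T.get_width()*92; done=0; w=w0
tgt=w0
print(w0,f0.round(1))
while w>48:
    tgt-=1.0; ctrl.move_gripper(max(tgt,46)/92,grasp_force=float(sys.argv[1])); w=T.get_width()*92
    done=(w0-w)*.4; ctrl.move_straight([*(p[:2]+done*1e-3*L),p[2]+.0002],rate=.02)
    f=np.array(T.get_force())-f0; print(round(tgt,1),round(w,2),round(T.get_finger_force(),1),f.round(1),round(T.get_time_s(),2))
    if abs(f[:2]@L)>4 or w>tgt+2 : print("stop");break
E
python3 sq.py 18
```

```text
69.93385401879547 [ 1.  -0.6  1.3]
68.9 68.98 7.0 [ 0.6 -0.6 -0.2] 10.68
67.9 68.43 7.9 [-1.9 -2.3 -1. ] 11.15
66.9 67.2 6.4 [-0.6 -2.6 -2.9] 11.62
65.9 65.93 6.1 [-0.3 -2.2 -2.7] 12.08
64.9 64.97 5.6 [-1.  -1.7 -2.3] 12.55
63.9 64.23 5.2 [-2.  -2.3 -2.6] 13.02
62.9 62.95 5.2 [-0.9 -1.5 -2.5] 13.48
61.9 61.93 5.1 [-1.3 -1.6 -3. ] 13.95
60.9 60.94 5.0 [-1.7 -2.  -3.5] 14.42
59.9 59.92 4.5 [-3.1 -2.3 -4.2] 14.88
58.9 58.77 3.8 [-2.1 -2.6 -2.8] 15.35
57.9 57.87 3.0 [-3.4 -1.  -2.2] 15.82
56.9 57.19 2.0 [-3.7 -1.2 -3.2] 16.28
55.9 55.87 0.6 [-1.9 -0.5 -2. ] 16.75
54.9 54.92 0.0 [-1.  -0.  -1.7] 17.22
53.9 53.76 0.0 [-1.3  0.7 -1.4] 17.68
52.9 53.06 0.7 [-1.4 -0.5 -1.8] 18.15
51.9 52.04 1.4 [-3.5 -2.  -0.7] 18.62
50.9 51.0 1.5 [-4.  -1.6 -0.6] 19.08
49.9 50.1 11.8 [-3.6 -2.2 -1.3] 19.55
48.9 49.71 18.0 [-4.3 -3.7 -1.1] 20.02
stop
```

```bash
python3 - <<'E'
from h import *
print(T.get_force(),T.get_position(),T.get_width()*92,T.get_finger_force()); shot("wrist","w6")
E
```

```text
[-3.24925779 -4.34757646  0.17777242] [ 0.57488273 -0.10740672  0.02101415] 49.55751309191802 18.02454024553299
```

View pics/w6.png

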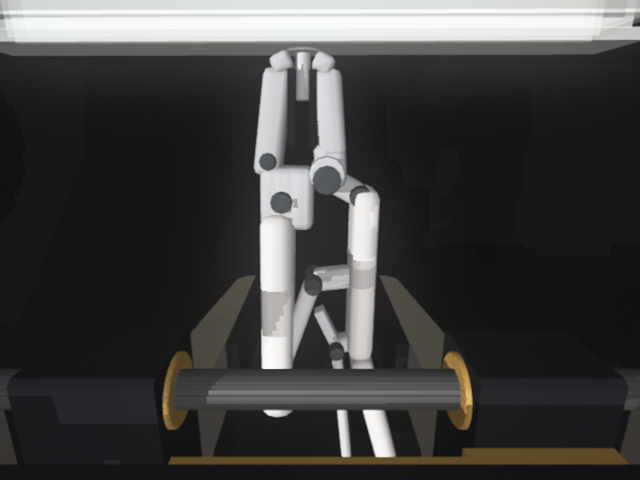

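The handles are parallel at 49.6 mm, which matches the locked size. The noses (280,60) and (324,60) are closed on the screw (302, 50–100). I confirm the lock by easing the grip, then draw the tray out.

```bash
python3 - <<'E'
from h import *
L=rot2(SY)@[0,1.]
ctrl.move_gripper(0.0,grasp_force=6); print("w",T.get_width()*92,T.get_finger_force(),T.get_force())
ctrl.move_gripper(0.0,grasp_force=12); 
p=T.get_position(); f=np.array(T.get_force())[:2]; print(f@L)
for i in range(4):
    f=np.array(T.get_force())[:2]@L
    if abs(f)<1.5: break
    p=p+np.append(L*4e-4*np.sign(f),0); ctrl.move_straight(p,rate=.02); print("null",f,np.array(T.get_force()).round(1))
p=T.get_position(); f0=np.array(T.get_force())
d=0
while d<.075:
    d+=.005; s=ctrl.move_straight([*(p[:2]-AX*d),p[2]],rate=.02)
    f=np.array(T.get_force()); print(round(d,3),f.round(1),round(T.get_width()*92,2),round(T.get_time_s(),1))
    if (f-f0)[:2]@AX>5: print("resist"); break
E
```

```text
w 50.44124047912212 6.04316845536232 [-3.01564369 -3.91763649 -0.12424273]
-4.108495707600191
null -4.108495707600191 [-2.6 -2.9  0.6]
null -3.1113601793300902 [-2.6  0.1  0.3]
0.005 [ 2.  -1.  -3.1] 50.28 21.4
0.01 [-0.  -1.7 -2.5] 50.11 21.8
0.015 [ 1.2 -2.6 -0.9] 50.0 22.2
0.02 [ 1.1 -3.  -1.2] 50.24 22.6
0.025 [ 1.7 -1.8 -0.1] 50.07 23.0
0.03 [ 0.2 -1.9 -0.9] 49.89 23.4
0.035 [ 0.9 -2.3 -0.6] 50.18 23.8
0.04 [ 0.5 -2.1 -0.8] 50.48 24.2
0.045 [ 1.5 -2.3 -0.2] 49.87 24.6
0.05 [ 0.6 -1.9 -0.8] 50.3 25.0
0.055 [ 0.6 -3.4 -0.9] 49.99 25.4
0.06 [ 1.5 -3.3 -0.2] 50.52 25.8
0.065 [ 5.9 -1.8 -4.1] 49.94 26.2
resist
```

The stop is reached at about 65 mm. I release the handles, lift, and look at the tail (my last picture).

```bash
python3 - <<'E'
from h import *
p=T.get_position(); print(p)
ctrl.move_gripper(1.0); print("open",T.get_force())
ctrl.move_straight([p[0],p[1],.15],rate=.15)
t=p[:2]-.04*AX
ctrl.move_straight([*t,.15],rate=.15); ctrl.wait(.2)
shot("wrist","w7"); print(T.get_position(),T.get_time_s())
i=cv2.imread("pics/w7.png")[40:440,190:450]
cv2.imwrite("pics/w7c.png",cv2.resize(i,None,fx=1.5,fy=1.5,interpolation=cv2.INTER_CUBIC))
E
```

```text
[ 0.51178337 -0.10179862  0.02163091]
open [ 0.26895621 -0.56879309  0.56983669]
[ 0.4725411  -0.09817241  0.1500143 ] 28.6333
```

View pics/w7c.png

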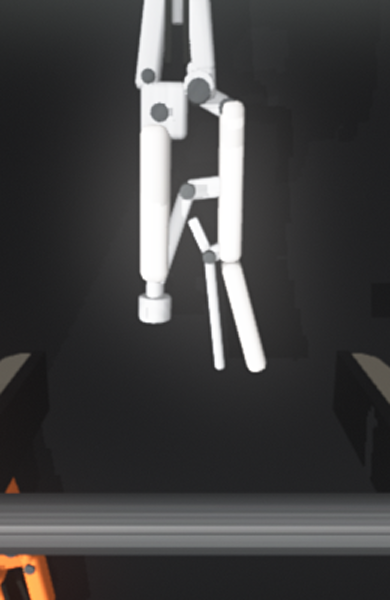

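The lever tail is at crop (219,352), the handle tail at (253,350), and the knob ends at row 323. The lever–tail spacing looks right, so I go in to pinch with a 44 mm opening.

```bash
python3 - <<'E'
from h import *
c=load("w7"); f=lambda x,y:(x/1.5+190,y/1.5+40)
l=ray(c,f(218.5,353),.018)[:2]; h=ray(c,f(253.5,352),.022)[:2]; k=ray(c,f(155,323),.02)[:2]
print(l,h,np.linalg.norm(l-h),"knob end ahead of pinch",(k-(l+h)/2)@AX)
L=rot2(SY)@[0,1.]
m=(l+h)/2-L*.00125; print(m)
y=SY+np.radians(10)
ctrl.move_gripper(44/92); ctrl.move_straight([*m,.15],rot=quat(y),rate=.12)
print("hit",ctrl.move_straight([*m,.0215],rate=.06,f_stop=4),T.get_position(),T.get_force(),T.get_time_s())
E
```

```text
[ 0.43494087 -0.10922873] [ 0.4352885  -0.12742068] 0.0181952766010528 knob end ahead of pinch 0.0163789362131299
[ 0.43499705 -0.11956916]
hit False [ 0.43519997 -0.11969213  0.02174471] [-0.29910973  0.18647644  0.15306328] 32.2667
```

```bash
cat > pin.py <<'E'
from h import *
L=rot2(SY)@[0,1.]; f0=np.array(T.get_force()); p=np.array(T.get_position()); w=T.get_width()*92; tgt=w; sh=0
while tgt>10:
    tgt-=1.5; ctrl.move_gripper(tgt/92,grasp_force=15); w2=T.get_width()*92; ff=T.get_finger_force()
    n=(np.array(T.get_force())-f0)[:2]@L
    if ff>1 or abs(n)>1: sh-= .5*(w-w2)
    sh+=np.clip(.15*n,-.6,.6); w=w2
    ctrl.move_straight([*(p[:2]+L*sh*1e-3),p[2]],rate=.03)
    print(round(tgt,1),round(w,1),"ff",round(ff,1),"n",round(n,1),"sh",round(sh,2),round(T.get_time_s(),1))
    if w>tgt+1.5 or abs(n)>6: print("stop"); break
E
python3 pin.py
```

```text
41.8 42.2 ff 0.0 n -0.1 sh -0.01 32.8
40.3 39.9 ff 0.0 n 0.4 sh 0.05 33.2
38.8 39.0 ff 0.0 n 0.6 sh 0.15 33.7
37.3 37.5 ff 0.0 n 0.2 sh 0.17 34.2
35.8 35.8 ff 0.0 n -0.1 sh 0.15 34.7
34.3 34.5 ff 0.0 n -0.2 sh 0.11 35.1
32.8 32.6 ff 0.0 n -0.5 sh 0.04 35.6
31.3 31.2 ff 0.0 n -1.0 sh -0.11 36.1
29.8 30.3 ff 0.0 n -0.2 sh -0.14 36.6
28.3 28.1 ff 0.0 n 0.1 sh -0.13 37.0
26.8 26.6 ff 1.4 n -1.1 sh -1.08 37.5
25.3 25.2 ff 1.9 n -0.9 sh -1.89 38.0
23.8 23.9 ff 3.4 n -1.3 sh -2.72 38.5
22.3 22.3 ff 4.6 n -0.3 sh -3.59 38.9
20.8 20.6 ff 4.4 n -0.3 sh -4.48 39.4
19.3 19.6 ff 4.1 n -0.6 sh -5.07 39.9
17.8 17.4 ff 3.9 n -1.2 sh -6.33 40.4
16.3 16.2 ff 3.4 n -1.8 sh -7.19 40.8
14.8 14.8 ff 3.1 n -1.9 sh -8.21 41.3
13.3 13.4 ff 8.1 n -1.3 sh -9.1 41.8
11.8 12.8 ff 14.3 n 0.4 sh -9.32 42.3
10.3 13.0 ff 14.3 n 1.1 sh -9.06 42.7
stop
```

The lever is fully pressed (13 mm of travel at 14 N). I now lead the pinched tail outward so the handle springs past dead centre.

```bash
python3 - <<'E'
from h import *
L=rot2(SY)@[0,1.]; p=np.array(T.get_position())
y0=SY+np.radians(10)
for i in range(1,9):
    s=.003*i; a=s/.13
    ctrl.move_straight([*(p[:2]-L*s+AX*.0003*i),p[2]],rot=quat(y0+a),rate=.03)
    f=np.array(T.get_force()); print(round(s,3),f.round(1),"n",round(f[:2]@L,1),"w",round(T.get_width()*92,1),"ff",round(T.get_finger_force(),1))
    if np.hypot(f[0],f[1])>6.5: print("stop"); break
c=shot("wrist","w8"); c=shot("top","top2"); print(T.get_time_s(),T.get_position())
E
```

```text
0.003 [-1.9 -0.4  2.9] n -0.6 w 13.6 ff 15.3
0.006 [-4.2 -0.5  4.6] n -0.9 w 13.9 ff 16.6
0.009 [-2.9  2.7  5.9] n 2.5 w 13.7 ff 15.9
0.012 [-0.4  4.8  4. ] n 4.8 w 13.6 ff 15.6
0.015 [3.1 3.3 0.8] n 3.6 w 13.8 ff 15.5
0.018 [ 4.2  3.3 -0.6] n 3.6 w 13.6 ff 15.3
0.021 [ 3.1  2.6 -0.1] n 2.9 w 13.7 ff 15.2
0.024 [2.9 1.9 0.3] n 2.1 w 13.4 ff 15.1
44.825 [ 0.43457681 -0.15280596  0.02178268]
```

```bash
cat > fh.py <<'E'
from h import *
def fixed(n, rows, u0=100,u1=420):
    c=load(n); g=cv2.cvtColor(cv2.imread(f"pics/{n}.png"),cv2.COLOR_BGR2GRAY); out=[]
    for r in rows:
        b=(g[r,u0:u1]>130).astype(int); e=np.diff(np.r_[0,b,0]); s=np.where(e==1)[0]; t=np.where(e==-1)[0]
        out.append((r,[(int(a+u0),int(z+u0),ray(c,((a+z)/2+u0,r),.02)[:2].round(4).tolist()) for a,z in zip(s,t) if z-a>3]))
    return out
E
python3 - <<'E'
from fh import *
for n in("w7","w8"):
    print(n)
    for o in fixed(n,range(40,300,40),120,440): print(o)
E
```

```text
w7
(40, [(286, 300, [0.6066, -0.0945]), (305, 312, [0.6056, -0.1049]), (316, 330, [0.6047, -0.1146])])
(80, [(282, 297, [0.5819, -0.0893]), (317, 333, [0.5796, -0.1137])])
(120, [(284, 295, [0.5557, -0.0863]), (298, 314, [0.5546, -0.0979]), (336, 353, [0.552, -0.1251])])
(160, [(283, 303, [0.5278, -0.0857]), (315, 352, [0.525, -0.115])])
(200, [(283, 309, [0.4984, -0.0846]), (321, 329, [0.4963, -0.1062]), (335, 351, [0.4951, -0.1196])])
(240, [(282, 304, [0.4677, -0.0789]), (329, 336, [0.4648, -0.1092]), (343, 357, [0.4635, -0.1226])])
(280, [(333, 339, [0.4318, -0.1091]), (354, 367, [0.4299, -0.1285])])
w8
(40, [(161, 218, [0.5245, -0.0791]), (294, 324, [0.5359, -0.1217])])
(80, [(146, 202, [0.5094, -0.0759]), (291, 321, [0.5223, -0.1241])])
(120, [(132, 186, [0.4935, -0.0727]), (193, 234, [0.499, -0.0931]), (288, 317, [0.508, -0.1264])])
(160, [(131, 166, [0.4773, -0.071]), (248, 265, [0.4885, -0.1125]), (285, 313, [0.4928, -0.1289])])
(200, [(120, 148, [0.4598, -0.0676]), (271, 286, [0.4751, -0.1248]), (287, 312, [0.4773, -0.1331])])
(240, [(285, 319, [0.4611, -0.1383])])
(280, [(277, 293, [0.4418, -0.1357]), (298, 326, [0.4448, -0.147])])
```

The fixed handle now lies at −9.7° and the moving handle at +11°, so they are about 20° apart: fully open with the lever still pressed. I let go, regrasp lightly across the handles and slide back.

```bash
python3 - <<'E'
from h import *
p=np.array(T.get_position())
ctrl.move_gripper(36/92); print(np.array(T.get_force()).round(1))
ctrl.move_straight([p[0],p[1],.075],rate=.15)
y=np.radians(-9.7); m=np.array([.5056,-.1021])
ctrl.goto([*m,.085],quat(y)); ctrl.move_gripper(1.0)
c=shot("wrist","w9"); print(T.get_time_s())
from fh import fixed
for o in fixed("w9",range(40,320,40),120,440): print(o)
E
```

```text
[0.3 0.2 0.5]
47.45
(40, [(120, 440, [0.6267, -0.1033])])
(80, [(263, 279, [0.6085, -0.0948]), (286, 295, [0.6068, -0.105]), (303, 318, [0.605, -0.1155])])
(120, [(256, 275, [0.5891, -0.0877]), (302, 321, [0.5848, -0.1125])])
(160, [(258, 296, [0.567, -0.0897]), (315, 323, [0.5629, -0.1129])])
(200, [(259, 285, [0.5452, -0.0824]), (332, 353, [0.5383, -0.1225])])
(240, [(261, 286, [0.5216, -0.0785]), (320, 368, [0.5145, -0.1197])])
(280, [(263, 287, [0.4967, -0.0744]), (291, 306, [0.4942, -0.0885]), (345, 384, [0.4873, -0.1282])])
```

The jaws are open, with the screw (u≈290) midway between them (279 and 303). I grasp gently and slide back.

```bash
python3 - <<'E'
from h import *
p=np.array(T.get_position()); L=rot2(SY)@[0,1.]
print("hit",ctrl.move_straight([p[0],p[1],.0215],rate=.06,f_stop=5))
f0=np.array(T.get_force())
ctrl.move_gripper(0.0,grasp_force=4); p=np.array(T.get_position())
print("w",T.get_width()*92,T.get_finger_force(),(np.array(T.get_force())-f0).round(1),T.get_time_s())
for i in range(4):
    n=(np.array(T.get_force())-f0)[:2]@L
    if abs(n)<2: break
    p=p+np.append(L*5e-4*np.sign(n),0); ctrl.move_straight(p,rate=.03); print("null",n)
for i in range(1,10):
    ctrl.move_straight([*(p[:2]-AX*.005*i),p[2]],rate=.03)
    f=(np.array(T.get_force())-f0); print(i*5,f.round(1),round(T.get_width()*92,1),round(T.get_time_s(),1))
    if np.hypot(*f[:2])>6: print("stop");break
E
```

```text
hit False
w 71.2759331036954 3.7649983819574118 [-0.9 -1.4  2.5] 49.0917
5 [0.5 0.2 1.5] 72.0 49.4
10 [ 0.2 -0.8  1.8] 71.6 49.7
15 [-0.3  0.6  2.4] 72.0 50.0
20 [-0.3 -0.1  1.6] 71.8 50.4
25 [-0.5 -1.2  2.1] 72.1 50.7
30 [0.1 0.2 1.9] 72.1 51.0
35 [-0.4 -0.2  2.7] 72.1 51.3
40 [0.5 0.1 2.8] 72.0 51.6
45 [-0.  -0.1  2.9] 71.5 51.9
```

```bash
python3 - <<'E'
from h import *
from fh import fixed
p=np.array(T.get_position())
ctrl.move_gripper(1.0); ctrl.wait(.2)
ctrl.move_straight([p[0],p[1],.15],rate=.12); ctrl.wait(.2)
c=shot("wrist","w10"); c=shot("top","top3"); print(p,T.get_time_s())
for o in fixed("w10",range(20,300,20),120,440): print(o)
# organiser shift: top image before vs after
a=cv2.imread("pics/top0.png",0)[100:185,310:415]; b=cv2.imread("pics/top3.png",0)
r=cv2.matchTemplate(b[80:205,290:435],a[:60],cv2.TM_CCOEFF_NORMED); print(cv2.minMaxLoc(r),"expect (20,20)")
E
```

```text
[ 0.4605952  -0.0980135   0.02171265] 54.1417
(20, [(120, 198, [0.6213, -0.0191]), (286, 295, [0.6065, -0.1051])])
(40, [])
(60, [])
(80, [])
(100, [(271, 285, [0.5587, -0.0871]), (307, 322, [0.5544, -0.1122])])
(120, [(269, 285, [0.5458, -0.0838]), (305, 321, [0.5415, -0.1089])])
(140, [(267, 283, [0.5326, -0.0797]), (301, 320, [0.5283, -0.1047])])
(160, [(270, 301, [0.5175, -0.0844]), (303, 333, [0.5135, -0.1076])])
(180, [(269, 300, [0.5034, -0.0809]), (324, 341, [0.4974, -0.1157])])
(200, [(269, 291, [0.4894, -0.0747]), (331, 349, [0.4818, -0.1189])])
(220, [(270, 291, [0.4744, -0.0721]), (312, 356, [0.4675, -0.112])])
(240, [(270, 291, [0.4589, -0.0691]), (298, 312, [0.4557, -0.0876]), (325, 337, [0.4523, -0.1073]), (346, 363, [0.4493, -0.1251])])
(260, [(270, 297, [0.4427, -0.0682]), (343, 353, [0.4341, -0.1177]), (356, 374, [0.4319, -0.1308])])
(280, [(270, 291, [0.4268, -0.0627]), (354, 363, [0.4162, -0.1234]), (369, 388, [0.4135, -0.139])])
(-0.0420694462954998, 0.9945268034934998, (0, 65), (20, 20)) expect (20,20)
```

The pliers are open (about 21° splay), with their noses about 45 mm from the tray front. The organiser has not moved in the top view, so I hand in.

```bash
python3 -c "
from cell import ctrl,telemetry as T
print(ctrl.sign_off(),T.get_time_s())"
```

```text
the job is handed in; nothing more can be done
the job is handed in; nothing more can be done
```

I handed the job in at about 54 s of the 72 s allowed: the tray was drawn about 65 mm to its stop, and the pliers were released and left lying open about 45 mm clear of the tray front. The organiser showed no visible shift, but the sign-off gave no verdict, so the result rests on my own force and camera readings.

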